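Syrup colour check: close the sample tube, hold the cell in the beam

TASK

In the sweet-making kitchen a syrup cell has just been filled from the sample tube whose flip cap still stands open: first press that cap fully shut, leaving the other caps shut. Then take the glass cell out of its rack, fingers on its two broad frosted faces only and never on the clear end windows, and hold it upright and still in the air midway between the colour checker's lamp and sensor, so that the beam runs squarely through the middle of both windows. Finish while still holding it there (do not put it down or let go), and do not shift the other things on the table.

Things in the scene. Friction and masses are not known exactly. Their poses are not given: they have to be found in the camera images.
- tube_rack: Fixed aluminium rack, 60 (x) x 176 (y) x 42 mm, holding three identical upright sample tubes in a row along its y axis, 54 mm apart. Origin: centre of its underside, on the table.
- tube_a: Sample tube a, upright, fixed in the rack, 28 mm across, with a white flip cap; the three stand in any order. Origin: centre of its underside, 6 mm above the table; axes as the rack's; rim 68 mm above the origin. Shut cap: white disc 31 mm across over the tube, its top face 75 mm above the origin, with a 12 mm wide thumb tab reaching to x = -24 mm.
- tube_b: Sample tube b, upright, fixed in the rack, 28 mm across, with a white flip cap; the three stand in any order. Origin: centre of its underside, 6 mm above the table; axes as the rack's; rim 68 mm above the origin. Shut cap: white disc 31 mm across over the tube, its top face 75 mm above the origin, with a 12 mm wide thumb tab reaching to x = -24 mm.
- tube_c: Sample tube c, upright, fixed in the rack, 28 mm across, with a white flip cap; the three stand in any order. Origin: centre of its underside, 6 mm above the table; axes as the rack's; rim 68 mm above the origin. Shut cap: white disc 31 mm across over the tube, its top face 75 mm above the origin, with a 12 mm wide thumb tab reaching to x = -24 mm.
- cap_a (a joint): Angle of tube a's flip cap, rad: 0 shut (a stop), 1.57 upright, 2.4 fully open, leaning away from the robot. Hinge line along the tube's y at its x = +17 mm, 68 mm above its origin; the tab reaches 41 mm from the hinge, the outer face is 7 mm off it. Stiff hinge (0.008 N m): stays where left. One cap starts open (1.6 to 2.2), the others shut.
- cap_b (a joint): Angle of tube b's flip cap, rad: 0 shut (a stop), 1.57 upright, 2.4 fully open, leaning away from the robot. Hinge line along the tube's y at its x = +17 mm, 68 mm above its origin; the tab reaches 41 mm from the hinge, the outer face is 7 mm off it. Stiff hinge (0.008 N m): stays where left. One cap starts open (1.6 to 2.2), the others shut.
- cap_c (a joint): Angle of tube c's flip cap, rad: 0 shut (a stop), 1.57 upright, 2.4 fully open, leaning away from the robot. Hinge line along the tube's y at its x = +17 mm, 68 mm above its origin; the tab reaches 41 mm from the hinge, the outer face is 7 mm off it. Stiff hinge (0.008 N m): stays where left. One cap starts open (1.6 to 2.2), the others shut.
- cell_rack: Fixed black plastic block, 52 (x) x 118 (y) x 24 mm high, origin at the centre of its underside. Two rectangular pockets in a row along y, centres at y = -28.5 and +28.5 mm, each 23 (x) x 37 (y) mm, 16 mm deep (floor 8 mm above the table). One holds the glass cell, the other the metal blank; either may be in either pocket.
- cell: Loose glass cell (cuvette) of amber syrup, 20 (x) x 34 (y) x 50 mm high, 50 to 85 g. Origin: centre of its underside; z up. Broad faces, x = -10 and +10 mm: frosted (whitish), grip there, closing along x. Narrow faces, y = -17 and +17 mm: clear windows. Stands upright in a rack pocket, axes as the rack's, 34 mm showing.
- cell_mid (a point): Middle of the cell, 25 mm above its underside, in the line through the centres of both windows. Axes as the cell's.
- frost_a: Frosted broad face of the cell at its x = -10 mm (a 3 mm plate, 32 x 50 mm). Origin and axes are the cell's.
- frost_b: Frosted broad face of the cell at its x = +10 mm. Origin and axes are the cell's.
- window_a: Clear window of the cell at its y = -17 mm (14 mm wide, 50 mm high). Origin and axes are the cell's.
- window_b: Clear window of the cell at its y = +17 mm. Origin and axes are the cell's.
- checker: Fixed colour checker: grey base plate 84 (x) x 250 (y) x 12 mm, a white lamp housing on its +y end (76 x 58 mm, 116 mm high) and a black sensor housing with a round barrel on its -y end (76 x 58 mm, 104 mm high). Free space between them 119 mm along y, open on top and at both sides. Origin: centre of its underside.
- beam_mid (a point): Midpoint of the light beam between lamp and sensor, 85 mm above the table. The beam is a faint thin yellow line, level, along this point's y axis (the checker's y); its x axis is level and across the beam, z up.
- blank: Loose solid aluminium block 20 x 34 x 34 mm standing in the other pocket of the cell rack; leave it. Origin: centre of its underside.
- cup: Loose steel cup, 60 mm across, 62 mm high, bystander. Origin: centre of its underside.
- dropper_1: Loose amber dropper bottle, 34 mm across, 89 mm high, bystander. Origin: centre of its underside.
- dropper_2: Second dropper bottle like the first, bystander.
- sprinkles: Loose jar of sprinkles, 52 mm across, 70 mm high, bystander. Origin: centre of its underside.
- timer: Loose black kitchen timer lying flat, 62 x 92 x 20 mm, bystander. Origin: centre of its underside.
- torch: Loose standing kitchen torch on a 90 mm square foot, about 158 mm high, bystander. Origin: centre of its underside.
Mind the look-alikes: they are no part of the job. What is shaped like the cell but blue or purple is not meant.

How it is judged:
By the outcome, as a careful person would: the job done as asked, in the order asked, and still so for the second after the job is handed in, while the arm keeps its last pose, push and grip.
It also fails if it takes over 48 s, if anything falls off the work surface, if the arm or the gripper's body presses on something with over 40 N, if the wrist force passes 120 N, or if a joint passes its speed limit or range.

ROBOT

A 6-joint arm with a two-finger parallel gripper is mounted at the origin on the work surface. World frame = base frame: x ahead of the robot, y to its left, z up, the work surface at z = 0. Lengths are in m, angles in rad, forces in N, time in s.
With the tool pointing down it reaches from about 0.375 to 0.825 m from the base axis. Payload 5.5 kg.
Tool frame: the origin (TCP) lies at the very end of the fingers, on their centre line; the grasp point (between the pads) lies 19 mm behind it (grip_point_offset is the distance from the TCP to the grasp point, in m); z points along the fingers, y is the line along which they close (so a half turn about z gives the same grasp; the last joint's range is limited). The gripper opens to 85 mm and grips with 20 to 120 N. Pads are 22 mm wide; open, the fingers measure 114 mm over their backs; the gripper's body (76 mm by 85 mm) begins 54 mm behind the grasp point. The pads swing forward as they close: fully open they stand 13 mm farther back than shut.
Start: joints at [-1.184, 0.314, -0.047, 1.21, 0, 1.571], TCP at [0.226, -0.556, 0.231] pointing down, gripper open.
Joint ranges: [-2.67, 2.67], [-0.69, 1.73], [-1.03, 1.25], [-2.08, 2.16], [-1.42, 1.45], [-3.14, 3.14]. Speed limits (rad/s): [2.39, 2.39, 3.01, 3.14, 3.14, 3.14].

INTERFACE

Orientations are given as a unit quaternion [x, y, z, w].
In Python, from bench import get_obs, get_image, calibration, hand_in, grip_point_offset gives the robot as it stands.
- The arm moves only by the shell command python3 -m jog 'ROWS' [OPENING] [FORCE]. ROWS is text: rows parted by semicolons, each of 4 numbers parted by spaces: the shift along the tool's x, y, z in m, then the turn about the tool's z in rad. In form: x y z roll; .... A call has 1 to 8 rows; each row is the pose to reach, as a shift and turn from the pose commanded when the call began, along the tool's axes at that moment; what a row does not reach only later rows make up. A row lasts 1/12 s, in which the tool goes at most 41.7 mm and 7.16 degrees, less where a joint would pass 70% of its speed; a pose out of reach is approached as far as the arm can. A call with a gripper value outside its range is refused whole. OPENING is the finger opening in m, from 0 to 0.0854, set as the call begins (- or left out, the last holds). The fingers move at their own pace and stop on an object; FORCE is the grip in N (left out, the last holds). Time passes only in rows, so rows that repeat a pose let the fingers close. It gives the time, the measured TCP pose, the force, the opening and the grip force at its end, in the units of the state.
- get_obs(): the state, without advancing time (a new reading comes with each control period).
- get_image(name): name is "scene" or "side" or "wrist"; returns the picture (480x640x3 uint8, red, green, blue); there is no depth.
- calibration(name): a dict with "K" (3x3 intrinsics, pixels), "D" ([k1, k2, p1, p2, k3] as OpenCV has them; the pictures are not rectified), "world_from_camera" (4x4, takes a point from camera to world coordinates); the wrist camera has in their place "tool_from_camera" (4x4, takes a point from camera to tool coordinates, whose origin is the TCP and whose axes are the flange's). Camera axes: x right, y down, z forward; pixel columns grow to the right and rows downward; lengths in m; the calibration is good to about 2 mm. A picture is of the moment at which its call begins: read the wrist's pose just before it. calibration takes no time and is no camera call.
- hand_in(): hands the job in; it is judged then, once.
The state is a dict: "t": time; "joint_positions": joint angles; "qd": joint speeds; "joint_efforts": joint torques, N m; "eef_pos": TCP position; "tool_rot": TCP orientation; "contact_force": force on the tool from outside, world axes, zero at the start; "torque": the same for the moment, N m; "grip_width": finger opening in m; "grip_force": force on a finger pad.
Only numpy, scipy, OpenCV 4.12 (cv2) and the standard library are available. Lean on these libraries where they do the work, as an engineer would, in place of code of your own. Each camera call takes 0.05 s, during which the arm holds its last target. There are 200 camera calls.

## Working session

There is one attempt and no reset: what is moved stays moved. The work goes in short steps, Python scripts to look and compute and a shell command to move; the robot and the scene stay as the last step left them, time stands still between calls to the robot, and variables do not carry over. Pictures are saved under pics/ and viewed, at most 10 in all, crops included, and the job is handed in when it is done.

```bash
mkdir -p pics; ls
python3 - <<'E'
from bench import *
import cv2
print(get_obs(), grip_point_offset)
for n in("scene","side","wrist"):
    c=calibration(n); print(n,{k:(v if not hasattr(v,'round') else v.round(4).tolist()) for k,v in c.items()})
    cv2.imwrite(f"pics/{n}0.png",get_image(n)[:,:,::-1])
E
```

```text
pics
{'t': 0.0, 'joint_positions': array([-1.18394574e+00,  3.14243766e-01, -4.80471271e-02,  1.21020073e+00,
       -2.23225195e-05,  1.57080158e+00]), 'qd': array([-7.65397678e-04, -1.46137907e-05,  4.70692025e-04, -1.20431770e-04,
       -3.19333374e-04,  1.07677612e-03]), 'joint_efforts': array([-2.97177962e-07, -5.39585567e+01,  3.39750445e+01,  1.91403867e-02,
        1.98077960e-04,  5.53936673e-06]), 'eef_pos': array([ 0.22614481, -0.55514223,  0.23043793]), 'tool_rot': array([ 9.81351729e-01,  1.92218798e-01, -1.73891062e-04, -8.29693052e-04]), 'contact_force': array([ 0.4243091 ,  0.35970966, -0.07667717]), 'torque': array([-0.0127326 ,  0.01402726,  0.00257196]), 'grip_force': 0.0, 'grip_width': 0.08528662409320652} 0.0187
scene {'K': [[597.7647, 0.0, 318.7485], [0.0, 597.7647, 239.7666], [0.0, 0.0, 1.0]], 'D': [-0.1339, 0.0, 0.0, 0.0, 0.0], 'world_from_camera': [[0.798, 0.3686, -0.4768, 1.0458], [0.6026, -0.484, 0.6345, -0.625], [0.0031, -0.7936, -0.6084, 0.7072], [0.0, 0.0, 0.0, 1.0]]}
side {'K': [[529.8518, 0.0, 320.5946], [0.0, 529.8518, 234.3436], [0.0, 0.0, 1.0]], 'D': [0.0397, 0.0, 0.0, 0.0, 0.0], 'world_from_camera': [[-0.8233, -0.4127, 0.3896, 0.1365], [-0.5675, 0.5858, -0.5786, 0.654], [0.0105, -0.6975, -0.7165, 0.8915], [0.0, 0.0, 0.0, 1.0]]}
wrist {'K': [[339.7382, 0.0, 319.1032], [0.0, 339.7382, 234.6278], [0.0, 0.0, 1.0]], 'D': [0.0221, 0.0, 0.0, 0.0, 0.0], 'tool_from_camera': [[0.0001, -0.9476, -0.3195, 0.0822], [1.0, -0.0002, 0.001, 0.0001], [-0.001, -0.3195, 0.9476, -0.1425], [0.0, 0.0, 0.0, 1.0]]}
```

View pics/scene0.png

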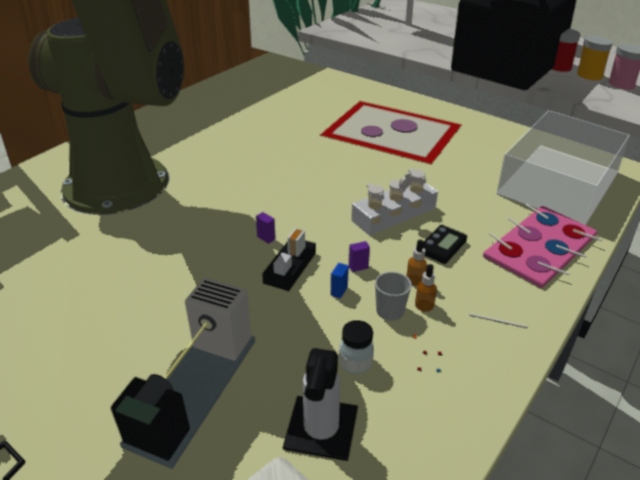

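View pics/side0.png

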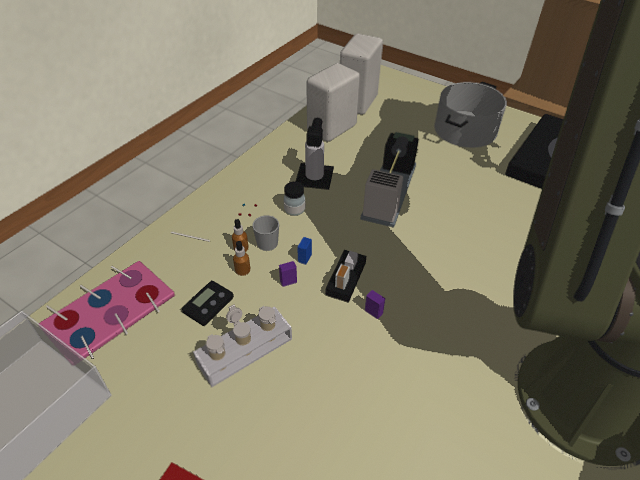

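The scene view shows the tube rack at about (395,205), the cell rack at (290,262) with an amber item at (297,240) and a grey one at (283,262), and the checker at (185,375). The purple and blue look-alikes are at (265,227), (359,256) and (340,280). The side view shows tubes at (217,347), (243,333) and (268,318), with an open cap near (235,316), and the amber cell at (343,275). I'll confirm these in one enlarged crop.

Run:
```python
import cv2,numpy as np
s=cv2.imread("pics/scene0.png");d=cv2.imread("pics/side0.png")
r=lambda im,x,y,w,h:cv2.resize(im[y:y+h,x:x+w],(400,300),interpolation=cv2.INTER_CUBIC)
cv2.imwrite("pics/crop1.png",np.vstack([np.hstack([r(s,345,160,100,75),r(s,255,220,80,60)*1]),np.hstack([r(d,190,295,112,84),r(d,320,240,80,60)])]))
```

```text
(no output)
```

View pics/crop1.png

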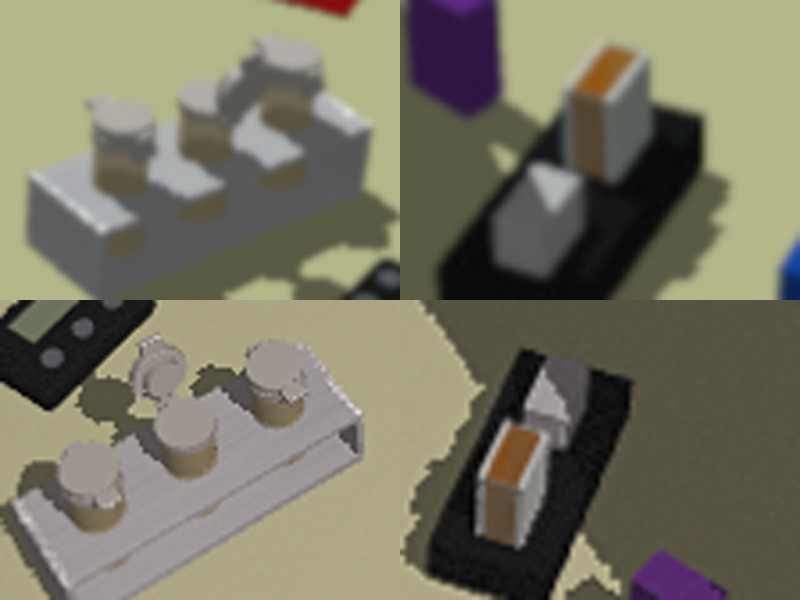

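The crop shows that the middle tube, scene (396,184) and side (242,330), has no disc on it. Its cap stands open behind it at scene (403,182), side (235,316). The outer two tubes are shut, with tabs showing. The amber cell with whitish sides, scene (297,234) and side (343,271), is the one meant. The grey piece beside it is the blank, and the blue and purple blocks stand off the rack. Next: cast rays.

```bash
cat > h.py <<'E'
from bench import *
import numpy as np,cv2
from scipy.spatial.transform import Rotation as R
def cam(n,obs=None):
    c=calibration(n)
    if n=="wrist":
        o=obs or get_obs(); T=np.eye(4);T[:3,:3]=R.from_quat(o["tool_rot"]).as_matrix();T[:3,3]=o["eef_pos"]
        return c,T@np.array(c["tool_from_camera"])
    return c,np.array(c["world_from_camera"])
def ray(n,uv,obs=None):
    c,T=cam(n,obs)
    p=cv2.undistortPoints(np.array([[uv]],float),np.array(c["K"]),np.array(c["D"]))[0,0]
    return T[:3,3],T[:3,:3]@np.array([p[0],p[1],1.])
def onz(n,uv,z,obs=None):
    o,d=ray(n,uv,obs); return o+d*(z-o[2])/d[2]
def tri(a,b):
    (o1,d1),(o2,d2)=a,b
    s=np.linalg.lstsq(np.c_[d1,-d2],o2-o1,rcond=None)[0]
    p,q=o1+s[0]*d1,o2+s[1]*d2
    return (p+q)/2,np.linalg.norm(p-q)
def proj(n,P,obs=None):
    c,T=cam(n,obs);M=np.linalg.inv(T)
    return cv2.projectPoints(np.array(P,float).reshape(-1,1,3),cv2.Rodrigues(M[:3,:3])[0],M[:3,3],np.array(c["K"]),np.array(c["D"]))[0][:,0]
E
python3 - <<'E'
from h import *
np.set_printoptions(precision=4,suppress=True)
for nm,s,d,z in [("capL",(376.2,188.7),(215.2,342.6),.081),("capR",(418,174.2),(266.2,313.2),.081),("rim",(396.2,184.5),(242.4,330),.074),("cell",(296.6,234.4),(342.6,270.6),.058),("opencap",(405,181),(234.5,315.5),.09),("beam+",(207,322),(398,151),.085)]:
    print(nm,tri(ray("scene",s),ray("side",d)),onz("scene",s,z)[:2],onz("side",d,z)[:2])
print("rack",onz("side",(345,250),.024),onz("side",(366,256),.024),onz("side",(326.4,289),.024))
E
```

```text
capL (array([0.5534, 0.2953, 0.0567]), np.float64(0.08582267984517787)) [0.5456 0.2259] [0.578  0.3274]
capR (array([0.5704, 0.2569, 0.1047]), np.float64(0.08349466612331713)) [0.5834 0.3238] [0.5438 0.2263]
rim (array([0.5611, 0.2758, 0.0717]), np.float64(0.0010303312651134793)) [0.5633 0.2729] [0.5595 0.2766]
cell (array([0.4944, 0.0407, 0.0574]), np.float64(0.0015631387252718946)) [0.4956 0.0405] [0.4936 0.0406]
opencap (array([0.5832, 0.2692, 0.0915]), np.float64(0.0011678727833492996)) [0.5825 0.2719] [0.5835 0.2682]
beam+ (array([ 0.5671, -0.2708,  0.134 ]), np.float64(0.03906546352437735)) [ 0.5473 -0.2322] [ 0.5819 -0.3494]
rack [ 0.5363 -0.0378  0.024 ] [ 0.4889 -0.0493  0.024 ] [0.5085 0.0769 0.024 ]
```

Run:
```python
import cv2,numpy as np
s=cv2.imread("pics/scene0.png");d=cv2.imread("pics/side0.png");w=cv2.imread("pics/wrist0.png")
r=lambda im,x,y,w,h:cv2.resize(im[y:y+h,x:x+w],(400,300),interpolation=cv2.INTER_CUBIC)
cv2.imwrite("pics/crop2.png",np.vstack([np.hstack([r(s,80,260,240,180+30),r(d,340,110,120,90)]),np.hstack([r(w,0,0,640,480),r(s,140,280,120,90)])]))
```

```text
(no output)
```

View pics/crop2.png

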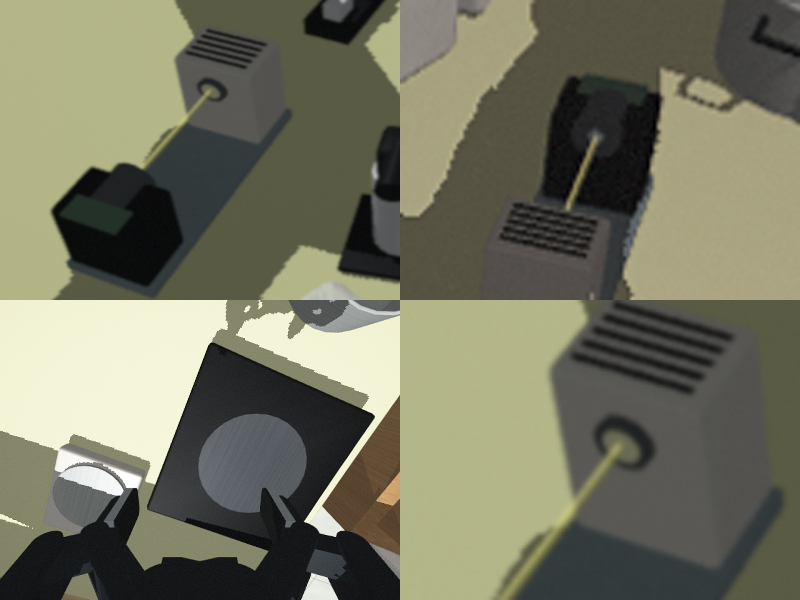

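Tube caps at about (0.545,0.226) and (0.581,0.326) and the open tube at (0.561,0.2755) line up, spaced about 53 mm, so the tube rack yaw is about -0.35. The lamp aperture is at scene (208,324), the beam's sensor end at scene (169,373) and side (398.5,151).

Run:
```python
from h import *
np.set_printoptions(precision=4,suppress=True)
for n,uv in [("scene",(207.8,324.1)),("scene",(168.8,373.4)),("side",(398.5,151.1)),("side",(390.7,172.1))]: print("beam",n,onz(n,uv,.085))
# lamp top corners (side crop scale .3)
for p in [(510,192),(612,225),(488,252),(600,283)]: print("lamp top?",onz("side",(340+(p[0]-400)*.3,110+p[1]*.3),.116))
for nm,uv,z in [("drop1",(416,285),0),("drop2",(426,305),0),("purple1",(268,240),0),("purple2",(359,268),0),("blue",(339,294),0),("timer",(443,243),.02),("cup",(392,312),0)]: print(nm,onz("scene",uv,z))
q=get_obs()["tool_rot"];print(R.from_quat(q).as_matrix())
m=np.array([.561,.2755]);x=np.array([np.cos(-.347),np.sin(-.347)])
t=m+.065*x; print("behind",t, R.from_quat(q).as_matrix()[:2,:2].T@(t-get_obs()["eef_pos"][:2]))
```

```text
beam scene [ 0.5513 -0.2345  0.085 ]
beam scene [ 0.5757 -0.3326  0.085 ]
beam side [ 0.5807 -0.3498  0.085 ]
beam side [ 0.5558 -0.2658  0.085 ]
lamp top? [ 0.5815 -0.2211  0.116 ]
lamp top? [ 0.506  -0.2305  0.116 ]
lamp top? [ 0.5608 -0.1572  0.116 ]
lamp top? [ 0.4839 -0.173   0.116 ]
drop1 [0.7089 0.1118 0.    ]
drop2 [0.7484 0.0773 0.    ]
purple1 [0.4135 0.0521 0.    ]
purple2 [0.6016 0.0893 0.    ]
blue [0.6132 0.01   0.    ]
timer [0.7001 0.2259 0.02  ]
cup [0.7106 0.0276 0.    ]
[[ 0.9261  0.3772 -0.0005]
 [ 0.3772 -0.9261  0.0012]
 [-0.     -0.0013 -1.    ]]
behind [0.6221 0.2534] [ 0.6717 -0.5996]
```

```bash
python3 -m jog '.25 -.22 0 0;.25 -.22 0 0;.25 -.22 0 0;.25 -.22 0 0;.25 -.22 0 0;.25 -.22 0 0;.25 -.22 0 0;.25 -.22 0 0' 0 40; python3 -m jog '.25 -.22 0 0;.25 -.22 0 0;.25 -.22 0 0;.25 -.22 0 0;.25 -.22 0 0;.25 -.22 0 0;.25 -.22 0 0;.25 -.22 0 0'; python3 -m jog '.17 -.16 0 .734;.17 -.16 0 .734;.17 -.16 0 .734;.17 -.16 0 .734;.17 -.16 0 .734;.17 -.16 0 .734;.17 -.16 0 .734;.17 -.16 0 .734'
python3 - <<'E'
from h import *
o=get_obs();print(o)
cv2.imwrite("pics/w1.png",get_image("wrist")[:,:,::-1])
P=[]
x=np.array([np.cos(-.347),np.sin(-.347)]);y=np.array([-x[1],x[0]]);m=np.array([.561,.2755])
for k in(-1,0,1):P.append([*(m+.054*k*y),.081 if k else .074])
for a in (1.6,1.9,2.2):P.append([*(m+x*(.017-.041*np.cos(a))),.074+.041*np.sin(a)])
print(proj("wrist",P,o))
E
```

```text
t: 0.82
eef_pos: [0.3751, -0.2557, 0.2312]
tool_rot: [0.981, 0.192, 0.0, -0.0]
contact_force: [2.2, -0.8, -1.9]
grip_width: -0.0003
grip_force: 0.0
t: 1.48
eef_pos: [0.5238, 0.0426, 0.2313]
tool_rot: [0.981, 0.192, 0.0, 0.0]
contact_force: [0.9, -0.9, 0.3]
grip_width: 0.0001
grip_force: 0.0
t: 2.15
eef_pos: [0.6116, 0.0298, 0.2309]
tool_rot: [0.998, -0.013, -0.009, -0.068]
contact_force: [-0.2, -0.2, 0.3]
grip_width: 0.0001
grip_force: 0.0
{'t': 2.15, 'joint_positions': array([-2.48861092e-02,  3.52543037e-01, -1.07700656e-03,  1.23695598e+00,
        1.36311593e-01,  3.14060398e+00]), 'qd': array([-2.73641242e-01, -5.41054373e-03, -4.87336454e-03,  2.36056266e-02,
        4.44134618e-02,  3.61265990e-05]), 'joint_efforts': array([ 1.60677709e+00, -5.61405015e+01,  3.39974999e+01,  2.11860747e-01,
        5.58835678e-01,  8.83663301e-05]), 'eef_pos': array([0.61163402, 0.02975555, 0.23087092]), 'tool_rot': array([ 0.99755024, -0.01259358, -0.00898489, -0.06822166]), 'contact_force': array([-0.19155194, -0.1512818 ,  0.3493475 ]), 'torque': array([-0.18406393,  0.02834034,  0.03403792]), 'grip_force': 0.0, 'grip_width': 6.510471575104394e-05}
[[152.14082426 276.82441031]
 [107.35677368 256.27829062]
 [ 52.30780236 241.09169683]
 [ 76.62524405 256.94223824]
 [ 79.38281604 244.58508161]
 [ 85.10934084 231.95000791]]
```

View pics/w1.png

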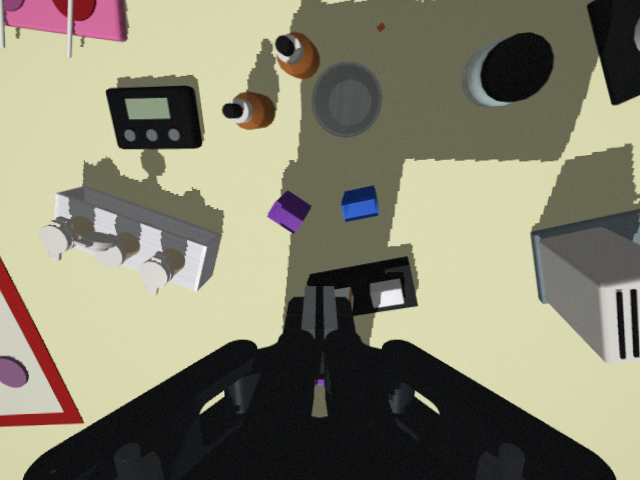

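The wrist view shows the three caps at (57,235), (110,252) and (155,270), close to predictions, with the middle cap open at (95,243). The last joint hit its limit, so I'll turn the other way, with the fingers closing along the rack's x.

```bash
python3 -m jog '0 0 0 -.8;0 0 0 -.8;0 0 0 -.8;0 0 0 -.8;0 0 0 -.8;0 0 0 -.8;0 0 0 -.8;0 0 0 -.8'
python3 - <<'E'
from h import *
o=get_obs();print(o["joint_positions"],R.from_quat(o["tool_rot"]).as_matrix())
E
```

```text
t: 2.87
eef_pos: [0.611, 0.0308, 0.2316]
tool_rot: [0.923, 0.378, 0.019, -0.066]
contact_force: [-0.4, -0.7, -0.3]
grip_width: 0.0001
grip_force: 0.0
[-2.29452208e-02  3.50430185e-01 -2.29989525e-03  1.23690637e+00
  1.35963221e-01  2.33943154e+00] [[ 0.71302437  0.70096679 -0.01555041]
 [ 0.69605004 -0.70500738  0.13593726]
 [ 0.08432435 -0.10775044 -0.9905954 ]]
```

```bash
cat >> h.py <<'E'
np.set_printoptions(precision=4,suppress=True)
def go(*Ps):
    o=get_obs();M=R.from_quat(o["tool_rot"]).as_matrix()
    print("phi",np.arctan2(M[1,0],M[0,0]),"pos",o["eef_pos"])
    for P in Ps: print(P,"->",M.T@(np.array(P)-o["eef_pos"]))
x=np.array([np.cos(-.347),np.sin(-.347)]);m=np.array([.561,.2755])
tube=lambda dx,z:[*(m+x*dx),z]
E
python3 -c "
from h import *
go(tube(.068,.231),tube(.068,.095))"
```

```text
phi 0.7733523097300562 pos [0.611  0.0308 0.2316]
[np.float64(0.6249470080735815), np.float64(0.25237468576565264), 0.231] -> [ 0.1641 -0.1464  0.0305]
[np.float64(0.6249470080735815), np.float64(0.25237468576565264), 0.095] -> [ 0.1526 -0.1317  0.1652]
```

```bash
python3 -m jog '.164 -.146 .03 -.45;.164 -.146 .03 -.45;.164 -.146 .03 -.45;.164 -.146 .03 -.45;.164 -.146 .03 -.45;.164 -.146 .03 -.45;.164 -.146 .03 -.45;.164 -.146 .03 -.45'
python3 - <<'E'
from h import *
go(tube(.068,.231),tube(.068,.095),tube(.005,.095))
o=get_obs();print(o["joint_positions"])
cv2.imwrite("pics/w2.png",get_image("wrist")[:,:,::-1])
P=[]
y=np.array([-x[1],x[0]])
for k in(-1,0,1):P.append([*(m+.054*k*y),.081 if k else .074])
for a in (1.6,1.9,2.2):P.append([*(m+x*(.017-.041*np.cos(a))),.074+.041*np.sin(a)])
print(proj("wrist",P,o))
E
```

```text
t: 3.53
eef_pos: [0.6253, 0.2523, 0.2311]
tool_rot: [0.816, 0.574, 0.032, -0.06]
contact_force: [-1.3, -0.7, 0.5]
grip_width: -0.0003
grip_force: 0.0
phi 1.223252814327903 pos [0.6253 0.2523 0.2311]
[np.float64(0.6249470080735815), np.float64(0.25237468576565264), 0.231] -> [-0.     -0.0004  0.0001]
[np.float64(0.6249470080735815), np.float64(0.25237468576565264), 0.095] -> [-0.0166  0.0079  0.1349]
[np.float64(0.5657019858877634), np.float64(0.2737996092474745), 0.095] -> [-0.0166 -0.055   0.1387]
[0.318  0.4311 0.1136 1.2261 0.1337 2.2344]
[[256.09   290.9443]
 [256.1693 233.7339]
 [252.3479 175.5076]
 [266.0755 244.149 ]
 [281.1759 243.8397]
 [295.2274 242.5627]]
```

View pics/w2.png

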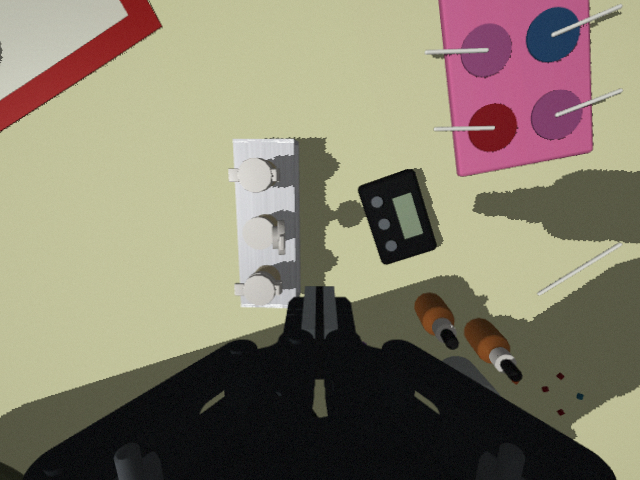

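The middle cap is seen standing open at (284,236). The shut caps are at (257,174) and (259,288), within 4 px of prediction. Now I'll descend behind it and sweep.

```bash
python3 -m jog '-.015 .01 .135 0;-.015 .01 .135 0;-.015 .01 .135 0;-.015 .01 .135 0;-.015 .01 .135 0' && python3 -m jog '0 -.015 0 0;0 -.03 0 0;0 -.045 .0 0;0 -.055 .003 0;0 -.065 .005 0;0 -.065 .005 0'
python3 - <<'E'
from h import *
go(tube(.0,.095),tube(-.004,.081),tube(-.004,.079))
cv2.imwrite("pics/w3.png",np.vstack([cv2.resize(get_image("wrist")[140:340,180:420,::-1],(480,400))]))
s=get_image("side")[:,:,::-1];cv2.imwrite("pics/s3.png",cv2.resize(s[280:385,180:320],(560,420),interpolation=cv2.INTER_CUBIC))
E
```

```text
t: 4.0
eef_pos: [0.625, 0.25, 0.0913]
tool_rot: [0.817, 0.573, 0.029, -0.061]
contact_force: [-0.0, -0.2, 0.0]
grip_width: 0.0001
grip_force: 0.0
t: 4.5
eef_pos: [0.5662, 0.2757, 0.0957]
tool_rot: [0.816, 0.574, 0.034, -0.06]
contact_force: [0.1, -0.2, 0.0]
grip_width: 0.0002
grip_force: 0.1
phi 1.2232421952438244 pos [0.5662 0.2757 0.0957]
[np.float64(0.561), np.float64(0.2755), 0.095] -> [-0.002  -0.0048  0.0008]
[np.float64(0.5572384112897893), np.float64(0.27686031260202043), 0.081] -> [-0.0037 -0.0079  0.0149]
[np.float64(0.5572384112897893), np.float64(0.27686031260202043), 0.079] -> [-0.004  -0.0078  0.0168]
```

View pics/s3.png

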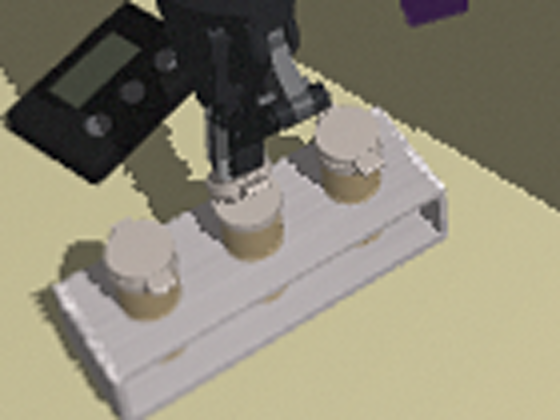

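The side crop shows the finger pushing behind the middle cap, which is partly swung over (240,190), while its neighbours are untouched. I'll continue forward, then down.

```bash
python3 -m jog '-.002 -.012 .001 0;-.003 -.014 .006 0;-.004 -.014 .01 0;-.004 -.012 .013 0;-.004 -.012 .015 0;-.004 -.012 .015 0;-.004 -.012 .015 0'
python3 - <<'E'
from h import *
go(tube(-.006,.081))
s=get_image("side")[:,:,::-1];cv2.imwrite("pics/s4.png",cv2.resize(s[280:385,180:320],(560,420),interpolation=cv2.INTER_CUBIC))
E
```

```text
t: 5.18
eef_pos: [0.5535, 0.2772, 0.0813]
tool_rot: [0.816, 0.574, 0.032, -0.061]
contact_force: [-10.1, -4.7, 18.9]
grip_width: 0.0002
grip_force: 10.1
phi 1.222023597719534 pos [0.5535 0.2772 0.0813]
[np.float64(0.555357616934684), np.float64(0.2775404689030307), 0.081] -> [0.0009 0.0017 0.0003]
```

```bash
python3 -m jog '0 .002 .001 0;0 .002 .001 0;0 .002 .001 0'; python3 -m jog '0 0 -.04 0;0 0 -.08 0;0 0 -.13 0;0 0 -.13 0'
python3 - <<'E'
from h import *
s=get_image("side")[:,:,::-1];w=get_image("scene")[:,:,::-1]
a=cv2.resize(s[280:385,180:320],(560,420),interpolation=cv2.INTER_CUBIC)[:,:400]
b=cv2.resize(w[160:235,345:445],(560,420),interpolation=cv2.INTER_CUBIC)[:,:400]
cv2.imwrite("pics/s4.png",np.hstack([a,b]))
go((.4944,.0407,.2),(.4944,.0407,.09))
E
```

```text
t: 5.48
eef_pos: [0.5537, 0.2772, 0.081]
tool_rot: [0.816, 0.574, 0.032, -0.062]
contact_force: [-16.7, -4.3, 30.2]
grip_width: 0.0004
grip_force: 14.9
t: 5.82
eef_pos: [0.562, 0.2596, 0.2145]
tool_rot: [0.816, 0.574, 0.038, -0.059]
contact_force: [0.7, -0.4, 1.4]
grip_width: -0.0001
grip_force: 0.0
phi 1.2223344289932632 pos [0.5608 0.2595 0.2105]
(0.4944, 0.0407, 0.2) -> [-0.2278  0.0113 -0.0192]
(0.4944, 0.0407, 0.09) -> [-0.2418  0.0174  0.0897]
```

View pics/s4.png

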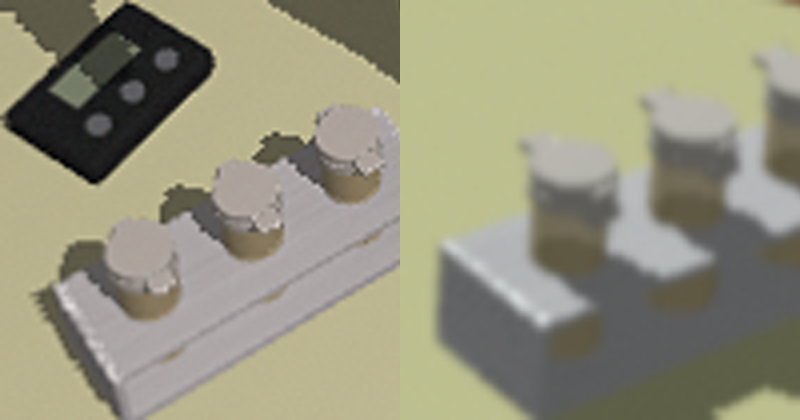

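The crop shows all three caps shut flat with tabs forward, the middle one included (side crop (247,190)). Next, the cell: hover above it and refine with the wrist camera.

```bash
python3 -m jog '-.228 .011 -.019 -.585;-.228 .011 -.019 -.585;-.228 .011 -.019 -.585;-.228 .011 -.019 -.585;-.228 .011 -.019 -.585;-.228 .011 -.019 -.585;-.228 .011 -.019 -.585;-.228 .011 -.019 -.585' .045 25
python3 - <<'E'
from h import *
o=get_obs();print(o["joint_positions"],o["eef_pos"])
im=get_image("wrist")[:,:,::-1].copy()
cv2.imwrite("pics/w5raw.png",im)
go((.4944,.0407,.2))
cy,sy=np.cos(.237),np.sin(.237)
P=[[.4944+a*cy-b*sy,.0407+a*sy+b*cy,.058] for a,b in[(-.01,-.017),(.01,-.017),(.01,.017),(-.01,.017)]]
q=proj("wrist",P,o);print(q)
hsv=cv2.cvtColor(im,cv2.COLOR_BGR2HSV)
mk=cv2.inRange(hsv,(5,120,60),(22,255,255))
n,l,st,c=cv2.connectedComponentsWithStats(mk)
print([(s.tolist(),cc) for s,cc in zip(st[1:],c[1:]) if s[4]>60])
cv2.polylines(im,[np.int32(q*16)],True,(255,0,0),1,cv2.LINE_AA,4)
cv2.imwrite("pics/w5.png",cv2.resize(im[140:365,170:470],(800,600)))
E
```

```text
t: 6.58
eef_pos: [0.4904, 0.039, 0.1957]
tool_rot: [0.617, 0.784, 0.048, -0.049]
contact_force: [0.3, 0.3, -0.8]
grip_width: 0.0453
grip_force: 0.0
[-0.0123  0.1446 -0.3518  1.0937  0.1363  1.32  ] [0.4904 0.039  0.1957]
phi 1.8107901660834735 pos [0.4909 0.0399 0.196 ]
(0.4944, 0.0407, 0.2) -> [ 0.0005  0.0036 -0.0039]
[[310.2248 259.7568]
 [332.8999 259.656 ]
 [333.1737 221.5267]
 [310.0066 221.5931]]
[([520, 183, 61, 39, 1584], array([546.4893, 200.6509])), ([314, 217, 16, 41, 597], array([320.9832, 237.5377])), ([545, 239, 64, 42, 1641], array([573.6831, 257.9019]))]
```

View pics/w5.png

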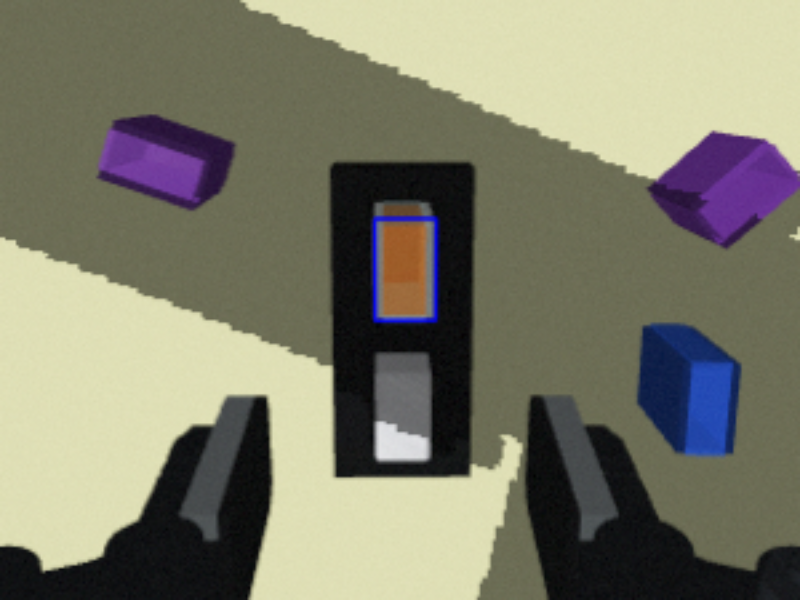

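The crop shows the cell's top (amber, x 373–433, y 203–320) matching the predicted outline within 1 px and square to the fingers. The blank is at (402,405), and the purple and blue pieces stand clear.

```bash
python3 -c "
from h import *
go((.4937,.0433,.09),(.4937,.0433,.028))"
```

```text
phi 1.8107901660834735 pos [0.4909 0.0399 0.196 ]
(0.4937, 0.0433, 0.09) -> [-0.0119  0.0018  0.1055]
(0.4937, 0.0433, 0.028) -> [-0.0203  0.0008  0.1669]
```

```bash
python3 -m jog '-.012 .002 .105 0;-.012 .002 .105 0;-.012 .002 .105 0;-.012 .002 .105 0;-.012 .002 .105 0'; python3 -c "
from h import *
go((.4937,.0433,.09),(.4937,.0433,.028))"
```

```text
t: 7.05
eef_pos: [0.4933, 0.0446, 0.0906]
tool_rot: [0.615, 0.785, 0.048, -0.05]
contact_force: [1.5, 0.3, 1.0]
grip_width: 0.045
grip_force: 0.0
phi 1.8137913319802341 pos [0.4933 0.0446 0.0906]
(0.4937, 0.0433, 0.09) -> [-0.0014  0.      0.0004]
(0.4937, 0.0433, 0.028) -> [-0.0099 -0.0008  0.0618]
```

```bash
python3 -m jog '-.005 0 .03 0;-.01 -.001 .062 0;-.01 -.001 .062 0;-.01 -.001 .062 0' && python3 -m jog '0 0 0 0;0 0 0 0;0 0 0 0;0 0 0 0;0 0 0 0;0 0 0 0;0 0 0 0;0 0 0 0' .01 30;  python3 -c "
from h import *
go((.4937,.0433,.13))"
```

```text
t: 7.38
eef_pos: [0.4948, 0.0426, 0.0297]
tool_rot: [0.615, 0.785, 0.049, -0.049]
contact_force: [0.0, 0.3, 1.8]
grip_width: 0.0448
grip_force: 0.0
t: 8.05
eef_pos: [0.4954, 0.0419, 0.0312]
tool_rot: [0.616, 0.785, 0.049, -0.048]
contact_force: [-4.6, -0.2, 5.8]
grip_width: 0.0195
grip_force: 29.6
phi 1.8126085549475648 pos [0.4954 0.0419 0.0312]
(0.4937, 0.0433, 0.13) -> [ 0.0151  0.0005 -0.0977]
```

```bash
python3 -m jog '.006 0 -.04 0;.012 0 -.08 0;.018 0 -.12 0;.023 0 -.16 0;.023 0 -.16 0' - 30
python3 - <<'E'
from h import *
o=get_obs();M=R.from_quat(o["tool_rot"]).as_matrix();print(M,o["grip_width"])
cv2.imwrite("pics/s6.png",get_image("scene")[:,:,::-1]);cv2.imwrite("pics/d6.png",get_image("side")[:,:,::-1]);cv2.imwrite("pics/w6.png",get_image("wrist")[:,:,::-1])
off=np.array([.4944-.4954,.0407-.0419,.033-.0312])
b=np.array([.566,-.292,.085])
go(b-off+[0,0,.1],b-off)
E
```

```text
t: 8.47
eef_pos: [0.4972, 0.0426, 0.2008]
tool_rot: [0.615, 0.785, 0.054, -0.042]
contact_force: [1.3, -0.7, -1.1]
grip_width: 0.0194
grip_force: 31.0
[[-0.2392  0.971  -0.0006]
 [ 0.9619  0.2371  0.1365]
 [ 0.1326  0.0321 -0.9906]] 0.019370365009942592
phi 1.8130977043248042 pos [0.4928 0.0424 0.1924]
[ 0.567  -0.2908  0.1832] -> [-0.3394 -0.0071 -0.0371]
[ 0.567  -0.2908  0.0832] -> [-0.3529 -0.0092  0.062 ]
```

```bash
python3 -m jog '-.32 -.006 -.05 0;-.32 -.006 -.05 0;-.32 -.006 -.05 0;-.32 -.006 -.05 0;-.32 -.006 -.05 0;-.32 -.006 -.05 0;-.32 -.006 -.05 0;-.32 -.006 -.05 0';python3 -m jog '0 0 0 0;0 0 0 0;0 0 0 0;0 0 0 0'
python3 - <<'E'
from h import *
o=get_obs();M=R.from_quat(o["tool_rot"]).as_matrix();print(M,o["grip_width"],o["joint_positions"])
w=get_image("wrist")[:,:,::-1]
s=get_image("scene")[:,:,::-1];d=get_image("side")[:,:,::-1]
for n,i in(("w7",w),("s7",s),("d7",d)):cv2.imwrite(f"pics/{n}.png",i)
b=np.array([.566,-.292,.085])
print(proj("scene",[o["eef_pos"]]),proj("side",[o["eef_pos"]]))
a=cv2.resize(w,(400,300)); f=lambda im,n:(lambda u:cv2.resize(im[u[1]-75:u[1]+75,u[0]-100:u[0]+100],(400,300),interpolation=cv2.INTER_CUBIC))(proj(n,[b])[0].astype(int))
cv2.imwrite("pics/c7.png",np.vstack([np.hstack([a,f(s,"scene")]),np.hstack([f(d,"side"),cv2.resize(w[100:400,120:520],(400,300))])]))
go(b)
E
```

```text
t: 9.28
eef_pos: [0.562, -0.2763, 0.1948]
tool_rot: [0.616, 0.784, 0.048, -0.049]
contact_force: [-0.1, 0.5, -0.8]
grip_width: 0.0198
grip_force: 31.0
t: 9.62
eef_pos: [0.5621, -0.2721, 0.196]
tool_rot: [0.615, 0.785, 0.049, -0.049]
contact_force: [-1.0, 0.7, -1.0]
grip_width: 0.0194
grip_force: 31.0
[[-0.2381  0.9711 -0.017 ]
 [ 0.9615  0.2381  0.1372]
 [ 0.1373  0.0163 -0.9904]] 0.01937516361613829 [-0.5099  0.4462  0.0552  1.2622  0.1117  0.8147]
[[183.2615 283.6592]] [[394.8446 131.1941]]
phi 1.814186362085101 pos [ 0.5627 -0.2722  0.1968]
[ 0.566 -0.292  0.085] -> [-0.035  -0.0035  0.108 ]
```

View pics/c7.png

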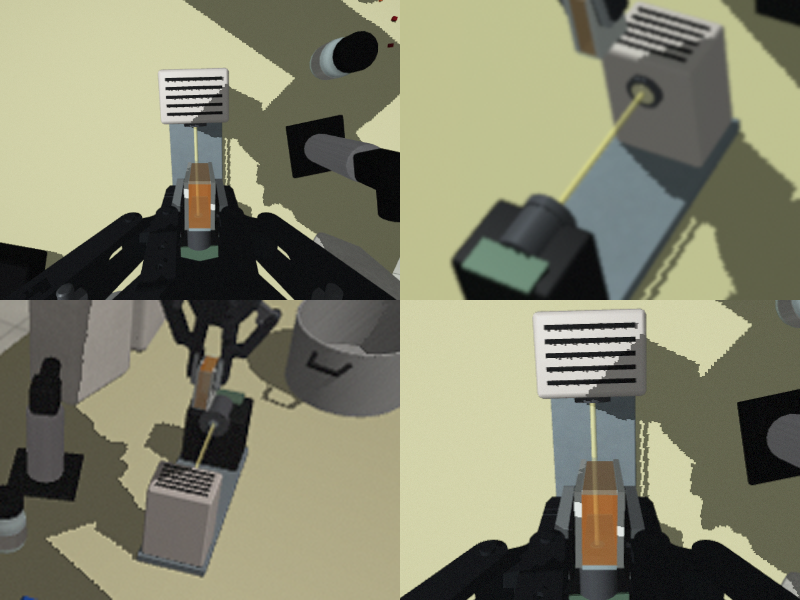

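The picture shows the cell upright between the fingers, gripped by its frosted plates with the windows clear. The beam line is visible from wrist px (314,202) to about (318,345), the lamp aperture at scene-crop (645,93) and the barrel at (565,200). Next, numeric checks of the beam line and the cell's pose in hand.

Run:
```python
from h import *
o=get_obs();w=cv2.imread("pics/w7.png")
hsv=cv2.cvtColor(w,cv2.COLOR_BGR2HSV)
# beam: yellow pixels on grey plate, rows 203-255
pts=[]
for v in range(206,256,4):
    r=w[v,295:340].astype(float); s=np.clip((r[:,1]+r[:,2])/2-r[:,0]-5,0,None)
    if s.sum()>30: pts.append(((s*np.arange(295,340)).sum()/s.sum(),v))
q=np.array([onz("wrist",p,.085,o) for p in pts]);print(np.c_[np.array(pts),q[:,:2]])
# predicted beam and cell
print("pred beam",proj("wrist",[[.5513,-.2345,.085],[.5585,-.263,.085]],o))
off=np.array([-.001,-.0012,.0018]);c=np.array([.5621,-.2721,.1963])+off
Y=.240;ax=np.array([np.cos(Y),np.sin(Y),0]);ay=np.array([-np.sin(Y),np.cos(Y),0])
C=[c+a*ax+.017*b*ay+[0,0,h] for h,b in((.025,-1),(.025,1),(-.025,1)) for a in(-.01,.01)]
print("pred cell",proj("wrist",C,o))
for v in range(255,380,6):
    m=cv2.inRange(hsv[v:v+1,270:370],(5,110,50),(22,255,255))[0];k=np.where(m)[0]
    if len(k): print(v,k.min()+270,k.max()+270,end=' | ')
```

```text
[[312.1268 206.       0.5513  -0.2401]
 [312.1256 210.       0.552   -0.2432]
 [312.2051 214.       0.5528  -0.2462]
 [312.3975 218.       0.5537  -0.2492]
 [312.4778 222.       0.5545  -0.2523]
 [312.5911 226.       0.5553  -0.2554]
 [312.788  230.       0.5562  -0.2584]
 [313.     234.       0.5572  -0.2615]
 [313.0234 238.       0.5579  -0.2647]
 [313.183  242.       0.5588  -0.2678]
 [313.2935 246.       0.5597  -0.2709]
 [313.4638 250.       0.5606  -0.2741]
 [313.4757 254.       0.5614  -0.2773]]
pred beam [[313.8662 198.9912]
 [314.2102 236.1704]]
pred cell [[290.9322 368.4115]
 [340.0733 367.9648]
 [289.7489 288.6138]
 [341.1226 288.3603]
 [296.0966 256.3204]
 [333.5514 256.198 ]]
297 302 336 | 303 302 336 | 309 302 336 | 315 302 336 | 321 302 336 | 327 302 336 | 333 302 336 | 339 302 336 | 345 302 336 | 351 302 336 | 357 303 336 | 363 303 336 |
```

Run:
```python
import cv2
w=cv2.imread("pics/w7.png")
for v in (215,245): print(v,[tuple(int(t) for t in w[v,u]) for u in range(307,321)])
for v in (262,268,275,284): print(v,[(u,*[int(t) for t in w[v,u]]) for u in range(290,346,2)])
```

```text
215 [(147, 141, 127), (147, 140, 124), (141, 140, 126), (148, 176, 171), (167, 216, 217), (170, 219, 217), (152, 199, 197), (129, 168, 164), (116, 138, 129), (136, 135, 121), (146, 140, 126), (144, 140, 124), (146, 139, 124), (143, 137, 123)]
245 [(139, 133, 120), (140, 135, 118), (143, 138, 124), (137, 137, 123), (144, 175, 168), (162, 214, 213), (162, 214, 211), (148, 197, 195), (124, 164, 162), (116, 136, 130), (132, 130, 118), (138, 133, 120), (141, 134, 121), (142, 135, 122)]
262 [(290, 138, 130, 116), (292, 138, 131, 117), (294, 137, 131, 118), (296, 137, 132, 117), (298, 140, 133, 118), (300, 133, 133, 123), (302, 131, 132, 129), (304, 131, 133, 128), (306, 106, 110, 111), (308, 67, 86, 105), (310, 66, 85, 101), (312, 78, 109, 120), (314, 86, 116, 130), (316, 72, 98, 111), (318, 68, 88, 104), (320, 67, 87, 103), (322, 67, 86, 105), (324, 64, 86, 101), (326, 66, 86, 104), (328, 69, 88, 105), (330, 67, 87, 105), (332, 77, 90, 101), (334, 92, 94, 92), (336, 94, 96, 91), (338, 98, 96, 93), (340, 135, 129, 114), (342, 136, 129, 115), (344, 137, 133, 120)]
268 [(290, 138, 132, 118),
[... 993 characters left out ...]
, 65, 83, 100), (334, 81, 93, 100), (336, 93, 96, 90), (338, 94, 95, 91), (340, 91, 94, 88), (342, 128, 124, 112), (344, 132, 130, 116)]
284 [(290, 136, 130, 115), (292, 136, 131, 118), (294, 134, 127, 114), (296, 94, 97, 90), (298, 94, 96, 91), (300, 93, 95, 91), (302, 98, 102, 95), (304, 61, 84, 100), (306, 65, 85, 101), (308, 70, 89, 104), (310, 64, 85, 100), (312, 68, 94, 107), (314, 84, 114, 132), (316, 75, 104, 117), (318, 68, 89, 102), (320, 63, 82, 98), (322, 64, 84, 100), (324, 64, 85, 99), (326, 63, 82, 98), (328, 65, 84, 102), (330, 65, 86, 102), (332, 66, 86, 104), (334, 63, 82, 99), (336, 91, 95, 97), (338, 95, 98, 93), (340, 92, 95, 88), (342, 92, 93, 90), (344, 135, 128, 114)]
```

Run:
```python
from h import *
o=get_obs();M=R.from_quat(o["tool_rot"]).as_matrix();p=o["eef_pos"]
A,B=[onz("wrist",u,.085,o) for u in((311.8,215),(312.8,245))]
E_=onz("wrist",(314.2,284),.085,o)
d=E_-A;d/=np.linalg.norm(d);print(A,B,E_,"beam yaw",np.arctan2(d[0],-d[1]),"cell yaw",np.arctan2(M[1,1],M[0,1]))
s=np.array([.5513,-.2345,.085]);t=np.array([.5807,-.3498,.085]);n=np.array([-d[1],d[0],0])
print("across offset of scene/side pts from wrist beam",(s-A)@n,(t-A)@n)
mid=A+d*(((s+t)/2-A)@d);print("mid",mid)
# cell mid in tool frame: tool y=0
c=np.array([-.001,-.0012,.0018]);ct=M.T@c;print(ct);ct[1]=0
print("row",M.T@(mid-(p+M@ct)),"row hi",M.T@(mid+[0,0,.06]-(p+M@ct)))
```

```text
[ 0.5527 -0.247   0.085 ] [ 0.5591 -0.2702  0.085 ] [ 0.5679 -0.3016  0.085 ] beam yaw 0.2716293629421592 cell yaw 0.2409994915029088
across offset of scene/side pts from wrist beam 0.002034633350016693 -0.000578470304927612
mid [ 0.5653 -0.2923  0.085 ]
[-0.0007 -0.0012 -0.0019]
row [-0.0345 -0.0042  0.1099] row hi [-0.0263 -0.0032  0.0505]
```

```bash
python3 -m jog '-.013 -.003 .025 -.018;-.026 -.003 .05 -.018;-.03 -.004 .08 -.018;-.034 -.004 .1 -.018;-.0345 -.004 .11 -.018;-.0345 -.004 .11 -.018;-.0345 -.004 .11 -.018;-.0345 -.004 .11 -.018'; python3 -m jog '0 0 0 0;0 0 0 0'
python3 - <<'E'
from h import *
o=get_obs();M=R.from_quat(o["tool_rot"]).as_matrix();p=o["eef_pos"]
w=get_image("wrist")[:,:,::-1];cv2.imwrite("pics/w8.png",w)
for n in("scene","side"):cv2.imwrite(f"pics/{n}8.png",get_image(n)[:,:,::-1])
print(M,p,"mid",p+M@np.array([-.0007,0,-.0019]),o["grip_width"])
for v in range(80,300,10):
    r=w[v,280:360].astype(int); s=np.minimum(r[:,1],r[:,2])-r[:,0]
    k=np.where(s>25)[0]
    print(v,(k.min()+280,k.max()+280,round(k.mean()+280,1),len(k)) if len(k) else None,end=' | ')
E
```

```text
t: 10.43
eef_pos: [0.5666, -0.2929, 0.0848]
tool_rot: [0.608, 0.791, 0.05, -0.046]
contact_force: [0.3, -0.1, -1.1]
grip_width: 0.0199
grip_force: 31.0
t: 10.6
eef_pos: [0.5665, -0.2932, 0.0847]
tool_rot: [0.608, 0.791, 0.049, -0.046]
contact_force: [0.2, -0.7, 0.1]
grip_width: 0.0194
grip_force: 31.0
[[-0.2552  0.9668 -0.0129]
 [ 0.9576  0.2546  0.1346]
 [ 0.1334  0.022  -0.9908]] [ 0.5665 -0.2932  0.0847] mid [ 0.5667 -0.2942  0.0865] 0.019351128983272025
80 None | 90 None | 100 None | 110 None | 120 None | 130 None | 140 None | 150 None | 160 None | 170 None | 180 (np.int64(310), np.int64(319), np.float64(314.5), 10) | 190 (np.int64(311), np.int64(319), np.float64(315.0), 9) | 200 (np.int64(311), np.int64(319), np.float64(315.0), 9) | 210 (np.int64(312), np.int64(319), np.float64(315.5), 8) | 220 (np.int64(312), np.int64(319), np.float64(315.5), 8) | 230 (np.int64(312), np.int64(319), np.float64(315.5), 8) | 240 (np.int64(312), np.int64(319), np.float64(315.5), 8) | 250 (np.int64(312), np.int64(320), np.float64(316.0), 9) | 260 (np.int64(313), np.int64(318), np.float64(315.5), 6) | 270 (np.int64(312), np.int64(320), np.float64(316.0), 9) | 280 (np.int64(312), np.int64(321), np.float64(316.5), 10) | 290 (np.int64(312), np.int64(320), np.float64(316.0), 9) |
```

Run:
```python
from h import *
o=get_obs();M=R.from_quat(o["tool_rot"]).as_matrix();p=o["eef_pos"]
for u in((314.5,182),(315.5,215),(315.8,245)):
    P=onz("wrist",u,.085,o);print(P,M.T@(P-p))
print("shift",M.T@np.array([-.0014,.0019,-.0015]))
w=cv2.imread("pics/w8.png");hsv=cv2.cvtColor(w,cv2.COLOR_BGR2HSV)
for v in (265,275,285,295,305,325,345,365):
    m=cv2.inRange(hsv[v:v+1,270:370],(5,90,40),(22,255,255))[0];k=np.where(m)[0]
    if len(k): print(v,k.min()+270,k.max()+270,end=' | ')
```

```text
[ 0.5496 -0.2389  0.085 ] [ 0.0561 -0.002   0.0063]
[ 0.5537 -0.2529  0.085 ] [ 0.0416 -0.0015  0.0044]
[ 0.5573 -0.2662  0.085 ] [ 0.028  -0.0014  0.0025]
shift [ 0.002  -0.0009  0.0018]
265 309 332 | 275 305 333 | 285 304 334 | 295 302 336 | 305 302 336 | 325 302 336 | 345 302 336 |
```

```bash
python3 -m jog '.002 -.001 .002 -.012;.002 -.001 .002 -.012;.002 -.001 .002 -.012;.002 -.001 .002 -.012;.002 -.001 .002 -.012;.002 -.001 .002 -.012'
python3 - <<'E'
from h import *
o=get_obs();M=R.from_quat(o["tool_rot"]).as_matrix();p=o["eef_pos"]
w=get_image("wrist")[:,:,::-1];cv2.imwrite("pics/w9.png",w)
print("mid",p+M@np.array([-.0007,0,-.0019]),"tilt",M[2,1],o["qd"].max())
for v in range(180,255,12):
    r=w[v,280:360].astype(int); s=np.minimum(r[:,1],r[:,2])-r[:,0];s=np.clip(s,15,None)-15
    u=(s*np.arange(280,360)).sum()/s.sum();P=onz("wrist",(u,v),.085,o);print(v,u,M.T@(P-p))
# side view: cell in hand, amber extents; scene too
for n in("scene","side"):
    im=get_image(n)[:,:,::-1];u=proj(n,[p+M@np.array([-.0007,0,-.0019])])[0].astype(int)
    sub=im[u[1]-25:u[1]+25,u[0]-25:u[0]+25];m=cv2.inRange(cv2.cvtColor(sub,cv2.COLOR_BGR2HSV),(5,90,40),(22,255,255))
    print(n,u,cv2.boundingRect(cv2.findNonZero(m)) if m.any() else None,proj(n,[p+M@np.array([a,0,b]) for a,b in((0,-.027),(.017,-.027),(.017,.023),(-.017,-.027),(-.017,.023))])-u+25)
E
```

```text
t: 11.25
eef_pos: [0.564, -0.2909, 0.0812]
tool_rot: [0.604, 0.794, 0.05, -0.047]
contact_force: [-0.4, 0.4, 0.1]
grip_width: 0.0197
grip_force: 31.0
mid [ 0.5642 -0.2918  0.083 ] tilt 0.02155684687392119 0.001941930734607279
180 nan [nan nan nan]
192 320.21666666666664 [0.0523 0.0005 0.0033]
204 320.3921568627451 [0.0471 0.0006 0.0026]
216 320.3562753036437 [0.0419 0.0006 0.0019]
228 320.2918287937743 [0.0366 0.0006 0.0011]
240 320.2685950413223 [0.0312 0.0006 0.0004]
252 320.30677290836655 [ 0.0257  0.0006 -0.0003]
scene [185 352] (13, 11, 11, 32) [[21.3235 14.3864]
 [27.484   4.9063]
 [35.2957 25.919 ]
 [15.0248 24.0913]
 [23.589  44.7512]]
side [392 165] (22, 14, 10, 19) [[27.4698 17.1459]
 [25.9196 20.4739]
 [22.6119 38.1912]
 [28.9898 13.883 ]
 [25.6691 31.4213]]<stdin>:7: RuntimeWarning: invalid value encountered in scalar divide
```

```bash
python3 -m jog '0 .0006 -.002 0;0 .0006 -.002 0;0 .0006 -.002 0;0 .0006 -.002 0;0 .0006 -.002 0;0 .0006 -.002 0;0 .0006 -.002 0;0 .0006 -.002 0'
python3 - <<'E'
from h import *
o=get_obs();M=R.from_quat(o["tool_rot"]).as_matrix();p=o["eef_pos"]
w=get_image("wrist")[:,:,::-1]
print("mid",p+M@np.array([-.0007,0,-.0019]),o["grip_width"],o["grip_force"])
for v in (200,225,250):
    r=w[v,280:360].astype(int); s=np.minimum(r[:,1],r[:,2])-r[:,0];s=np.clip(s,15,None)-15
    u=(s*np.arange(280,360)).sum()/s.sum();P=onz("wrist",(u,v),.085,o);print(v,u,M.T@(P-p))
E
```

```text
t: 12.07
eef_pos: [0.5645, -0.2909, 0.0832]
tool_rot: [0.604, 0.794, 0.05, -0.047]
contact_force: [0.6, 0.3, -0.2]
grip_width: 0.0195
grip_force: 31.0
mid [ 0.5647 -0.2918  0.085 ] 0.01952453982968994 30.986119508743286
200 318.8780487804878 [ 0.0484 -0.      0.0048]
225 318.9344262295082 [ 0.0373 -0.      0.0032]
250 318.90946502057614 [ 0.0259 -0.      0.0017]
```

The beam now runs through the cell's mid-plane, parallel to it and at beam height.

```bash
python3 -c "
from bench import *
print(hand_in())"
```

```text
the job is handed in; nothing more can be done
None
```

I pressed the open cap shut and handed the job in with the cell held by its frosted faces in the middle of the beam, upright to within an estimated 1 to 1.5°; arm time was about 12 s of 48, and the verdict was not shown.

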